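# Clear the bench: sort handles, knobs and sanding block into their trays

## Robot

A 7-joint arm with a two-finger parallel gripper is mounted at the origin on the work surface. World frame = base frame: x ahead of the robot, y to its left, z up, the work surface at z = 0. Lengths are in m, angles in rad, forces in N, time in s.
With the tool pointing down it reaches from about 0.425 to 0.875 m from the base axis. Payload 4.7 kg.
Tool frame: the origin (TCP) lies at the very end of the fingers, on their centre line; the grasp point (between the pads) lies 19 mm behind it; z points along the fingers, y is the line along which they close (so a half turn about z gives the same grasp; the last joint's range is limited). The gripper opens to 87 mm and grips with 3 to 60 N. Pads are 19 mm wide; open, the fingers measure 117 mm over their backs; the gripper's body (75 mm by 190 mm) begins 51 mm behind the grasp point.
Start: joints at [1.335, 0.321, -0.07, 1.45, 0.023, 1.371, -0.057], TCP at [0.161, -0.63, 0.223] pointing down, gripper open.
Joint ranges: [-2.86, 2.86], [-0.3, 2.09], [-1.38, 1.24], [0.06, 2.45], [-1.56, 4.7], [0.09, 2.05], [-2.69, 2.69]. Speed limits (rad/s): [2.57, 2.57, 3.14, 3.14, 3.14, 3.14, 3.14].

## Interface

Orientations are given as a rotation vector (axis times angle).
In Python, from bench import ctrl, imaging, ticket gives the robot as it stands.
- The arm moves only by the tool jog_arm, never from a script. Its argument "rows" is text: rows parted by semicolons, each of 7 numbers parted by spaces: the shift along the tool's x, y, z in cm, then the turn, a rotation vector about the tool's x, y, z in rad, then the closure, from -1 (fully open) to 1 (shut), so that 0 is half open. A call has 1 to 5 rows; each row shifts and turns the commanded pose from where the row before left it, along the tool's axes as they then stand; what a row does not reach is not made up. A row lasts 1/8 s, in which the tool goes at most 62.5 mm and 10.7 degrees, less where a joint would pass 70% of its speed; a pose out of reach is approached as far as the arm can. A call with a gripper value outside its range is refused whole. The fingers move at their own pace and stop on an object; "force" is the grip in N (left out, the last holds). Time passes only in rows, so rows that do not move let the fingers close. It gives the time, the measured TCP pose, the force, the opening and the grip force at its end, in the units of the state.
- ctrl.get_state(): the state, without advancing time (a new reading comes with each control period).
- imaging.get_image(name): name is "scene" or "top"; returns a dict with "img" (420x560x3 uint8, blue, green, red), "vertical_fov" (degrees; the focal length in pixels is half the picture's height over the tangent of half this angle, whatever the lens; pixels are square), "cx", "cy" (the principal point, pixels), "origin" and "orientation" of the camera in the world. Camera axes: x right, y down, z forward; pixel columns grow to the right and rows downward; lengths in m; the calibration is good to about 2 mm. A picture is of the moment at which its call begins. There is no depth.
- ticket.close_job(): hands the job in; it is judged then, once.
The state is a dict: "time": time; "joint_positions": joint angles; "qd": joint speeds; "joint_torque": joint torques, N m; "position": TCP position; "tool_rot": TCP orientation; "ft_force": force on the tool from outside, world axes, zero at the start; "torque": the same for the moment, N m; "grip_width": opening from 0.0 (shut) to 1.0 (fully open); "grip_force": force on a finger pad.
Only numpy, scipy, OpenCV 4.12 (cv2) and the standard library are available. Lean on these libraries where they do the work, as an engineer would, in place of code of your own. Each camera call takes 0.05 s, during which the arm holds its last target. There are 200 camera calls.

## Task

Clear up the joinery bench by kind, whatever the colour of each piece: put the two file handles in the blue tray, the two drawer knobs in the red tray and the cork sanding block in the yellow tray. Everything is to rest flat on the floor of its tray, nothing lying on a rim or on another piece, with the knobs standing upright on their feet. Leave the tape measure and the glue bottle where they are.

Things in the scene. Friction and masses are not known exactly. Their poses are not given: they have to be found in the camera images.
- handle_red_center (a point): Red-painted octagonal file handle with a round steel ferrule, lying flat: 110 mm long, 28 mm across the flats (28 mm wide and 28 mm high). The point is its centre, 14 mm above what it lies on; x runs along its length towards the ferrule end. About 70 g.
- handle_dark_center (a point): Dark-brown wooden octagonal file handle with a round brass ferrule, lying flat: 110 mm long, 28 mm across the flats (28 mm wide and 28 mm high). The point is its centre, 14 mm above what it lies on; x runs along its length towards the ferrule end. About 70 g.
- knob_white_center (a point): White-painted turned drawer knob with a brass dot on top, standing on its foot: 36 mm tall, foot 30 mm across, round head 40 mm across, which is widest between 18 and 30 mm above the foot. The point is its centre, half-way up (18 mm above what it stands on); z points up out of the head. About 50 g.
- knob_dark_center (a point): Dark-brown wooden turned drawer knob with a brass dot on top, standing on its foot: 36 mm tall, foot 30 mm across, round head 40 mm across, which is widest between 18 and 30 mm above the foot. The point is its centre, half-way up (18 mm above what it stands on); z points up out of the head. About 50 g.
- block_center (a point): Cork sanding block with grey abrasive cloth on its underside, lying flat: 85 mm long (x), 47 mm wide (y), 30 mm high. The point is its centre, 15 mm above what it lies on. About 60 g.
- tray_blue: Blue open tray, fixed to the bench: 160 mm (x) by 180 mm (y) outside, walls 5 mm thick and 30 mm high, floor 5 mm thick (inside 150 x 170 mm). Origin: centre of its underside, on the bench top; x and y along its sides. The bay for the two file handles.
- tray_red: Red open tray, fixed to the bench: 160 mm (x) by 180 mm (y) outside, walls 5 mm thick and 30 mm high, floor 5 mm thick (inside 150 x 170 mm). Origin: centre of its underside, on the bench top; x and y along its sides. The bay for the two drawer knobs.
- tray_yellow: Yellow open tray, fixed to the bench: 160 mm (x) by 180 mm (y) outside, walls 5 mm thick and 30 mm high, floor 5 mm thick (inside 150 x 170 mm). Origin: centre of its underside, on the bench top; x and y along its sides. The bay for the sanding block.
- tape_center (a point): Black tape measure, to be left alone: 64 x 64 mm, 34 mm high, with a small steel hook standing out to 41 mm from the centre along +x. The point is its centre, 17 mm above the bench.
- glue_center (a point): White glue bottle with a green band and a green pointed cap, standing, to be left alone: 53 mm across, 118 mm tall. The point is on its axis, 59 mm above the bench.
There are look-alikes about, which are no part of the job. Of the things that look like the part that bears handle_red_center, the middle-sized one is meant. Of the things that look like the part that bears block_center, the smaller one is meant.

How it is judged:
At the end, for the whole second after the job is handed in: Handles in the blue tray, knobs upright (within 17 degrees) in the red, block in the yellow, all at rest (under 20 mm/s), each within 7 mm of its height when flat on the tray floor, centre within 66 mm (tray x) and 76 mm (tray y) of the tray centre (x of handle_red_center in the frame of tray_blue between -0.066 and 0.066 m and y of handle_red_center in the frame of tray_blue between -0.076 and 0.076 m and z of each of handle_red_center, handle_dark_center in the frame of tray_blue below 0.026 m and linear speed of each of handle_red, handle_dark, knob_white, knob_dark, block below 0.02 m/s and x of handle_dark_center in the frame of tray_blue between -0.066 and 0.066 m and y of handle_dark_center in the frame of tray_blue between -0.076 and 0.076 m and x of knob_white_center in the frame of tray_red between -0.066 and 0.066 m and y of knob_white_center in the frame of tray_red between -0.076 and 0.076 m and z of each of knob_white_center, knob_dark_center in the frame of tray_red below 0.03 m and angle between each of knob_white_center, knob_dark_center's own z axis and vertical below 0.3 rad and x of knob_dark_center in the frame of tray_red between -0.066 and 0.066 m and y of knob_dark_center in the frame of tray_red between -0.076 and 0.076 m and x of block_center in the frame of tray_yellow between -0.066 and 0.066 m and y of block_center in the frame of tray_yellow between -0.076 and 0.076 m and z of block_center in the frame of tray_yellow below 0.027 m); the robot touches nothing.
It fails at once if the tape measure is moved by more than 25 mm (distance of tape_center from where it was at the start of the episode above 0.025 m).
It fails at once if the glue bottle is moved by more than 25 mm (distance of glue_center from where it was at the start of the episode above 0.025 m).
It also fails if it takes over 136 s, if anything falls off the work surface, if the arm or the gripper's body presses on something with over 40 N, if the wrist force passes 120 N, or if a joint passes its speed limit or range.

## Working session

There is one attempt and no reset: what is moved stays moved. The work goes in short steps, Python scripts to look and compute and a tool call to move; the robot and the scene stay as the last step left them, time stands still between calls to the robot, and variables do not carry over. Pictures are saved under pics/ and viewed, at most 14 in all, crops included, and the job is handed in when it is done.

Besides the shell and the picture viewer there is one more tool, called after ">>>" as a command line: name --argument value ..., lists and objects as JSON in quotes. jog_arm: Moves the arm, as the interface text tells. Its arguments: {"type":"object","properties":{"rows":{"type":"string"},"force":{"type":"number"}},"required":["rows"]}

```bash
ls; mkdir -p pics; python3 - <<'E'
from bench import ctrl, imaging, ticket
import cv2
print(ctrl.get_state())
for n in("scene","top"):
    d=imaging.get_image(n); cv2.imwrite(f"pics/{n}0.png",d["img"]); print({k:v for k,v in d.items() if k!="img"})
E
```

```text
pics
{'time': 0.0, 'joint_positions': array([ 1.33509033,  0.32180524, -0.0701078 ,  1.45170157,  0.02261626,
        1.37081918, -0.05691415]), 'qd': array([-1.60850934e-03,  9.27187964e-05,  1.75967305e-03, -9.21872618e-04,
        3.97021645e-04,  2.84062366e-05,  6.89907570e-05]), 'joint_torque': array([ 2.26586608e-04, -4.91291535e+01, -4.03669160e-01, -3.12528241e+01,
       -6.36410387e-02,  4.36869403e-02,  1.86337852e-04]), 'position': array([ 0.16050711, -0.62927754,  0.22145991]), 'tool_rot': array([-3.11521164e+00, -3.91202066e-01,  5.51412005e-04]), 'ft_force': array([0.0534629 , 0.03229792, 0.08658367]), 'torque': array([-0.04880081,  0.00471926,  0.00058703]), 'grip_force': 0.0, 'grip_width': 0.9936958320123489}
{'vertical_fov': 54.67793314361091, 'cx': 279.433014362087, 'cy': 206.0253580030039, 'origin': array([1.10038696, 0.12151763, 0.72427192]), 'orientation': array([-1.59008434, -1.95551813,  0.81505797])}
{'vertical_fov': 51.763222152676434, 'cx': 288.0032420142096, 'cy': 215.4983854658453, 'origin': array([ 0.35734633, -0.02499509,  1.03033093]), 'orientation': array([-2.19395992,  2.13464075, -0.12303716])}
```

View pics/scene0.png

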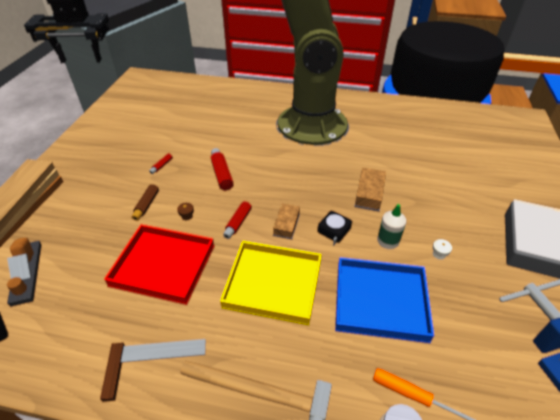

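View pics/top0.png

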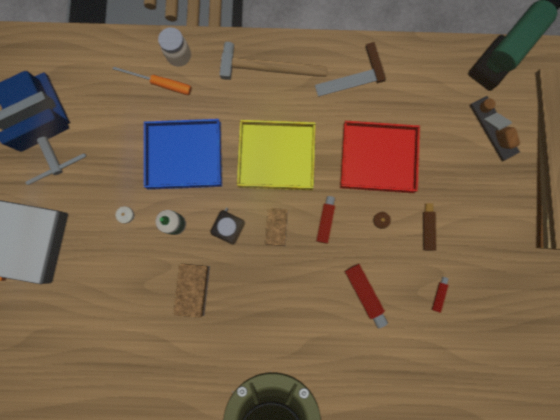

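The top view (up = +x, left = +y) shows the targets: mid-size red handle at (326,220), dark handle (429,227), dark knob (382,220), white knob (125,215) and small cork block (276,227). The trays are in a row at row ~155: blue (183), yellow (277), red (380). The glue is at (168,222) and the tape at (228,227).

```bash
cat > h.py <<'E'
import cv2, numpy as np
from scipy.spatial.transform import Rotation as R
from bench import ctrl, imaging, ticket
def ray(d,uv,z):
    f=d["img"].shape[0]/2/np.tan(np.radians(d["vertical_fov"])/2)
    v=R.from_rotvec(d["orientation"]).apply([(uv[0]-d["cx"])/f,(uv[1]-d["cy"])/f,1]); o=np.array(d["origin"])
    return o+v*(z-o[2])/v[2]
def seg(d,box,thr=40):
    """biggest blob differing from the local background in box x0,y0,x1,y1"""
    x0,y0,x1,y1=box; c=cv2.cvtColor(d["img"][y0:y1,x0:x1],cv2.COLOR_BGR2LAB).astype(float)
    edge=np.concatenate([c[0],c[-1],c[:,0],c[:,-1]]); m=(np.linalg.norm(c-np.median(edge,0),axis=2)>thr).astype(np.uint8)
    m=cv2.morphologyEx(m,cv2.MORPH_CLOSE,np.ones((5,5)))
    cs=cv2.findContours(m,cv2.RETR_EXTERNAL,cv2.CHAIN_APPROX_NONE)[0]
    return max(cs,key=cv2.contourArea)+np.array([x0,y0])
def rect(d,box,z,thr=40):
    cn=seg(d,box,thr)[:,0]
    p=np.array([ray(d,q,z)[:2] for q in cn])*1000
    (c,s,a)=cv2.minAreaRect(p.astype(np.float32)); 
    if s[0]<s[1]: s=s[::-1]; a+=90
    return np.round(c,1),np.round(s,1),round((a+90)%180-90,1)  # mm, long-axis angle from world x
E
python3 - <<'E'
from h import *
d=imaging.get_image("top")
for n,b,z,t in [("blue",(136,112,230,195),.03,40),("yel",(231,112,323,196),.03,40),("red",(334,115,427,198),.03,40),
 ("hred",(308,193,346,250),.014,25),("hdark",(412,198,448,258),.014,25),("kdark",(365,203,399,237),.024,20),("kwhite",(108,200,142,233),.024,25),
 ("block",(259,201,296,254),.022,12),("tape",(202,201,252,253),.025,30),("glue",(150,203,188,242),.06,30)]:
    print(n,*rect(d,b,z,t))
E
```

```text
blue [610.3 228.1] [181.5 165. ] -86.3
yel [617.3   6.6] [178.1 158.6] 89.5
red [ 616.4 -238. ] [180.9 163.6] 87.7
hred [ 463.3 -114.7] [108.2  30. ] -10.1
hdark [ 453.5 -358.1] [109.  33.] -0.4
kdark [ 466.6 -243.3] [42.  39.3] -44.1
kwhite [462.3 360.5] [37.6 35.3] -88.4
block [440.6  -4.6] [92.7 84.3] -4.4
tape [441.9 114.8] [70.1 68. ] -24.0
glue [443.4 236.8] [70.  48.7] 71.2
```

```bash
python3 - <<'E'
from h import *
d=imaging.get_image("scene")
for n,b,z,t in [("blue",(328,250,440,345),.03,50),("yel",(215,235,328,325),.03,50),("red",(100,220,220,305),.03,50),
 ("hred",(215,193,262,245),.016,30),("hdark",(124,176,168,226),.016,25),("kdark",(168,196,204,224),.022,20),("kwhite",(425,230,459,264),.022,25)]:
    print(n,*rect(d,b,z,t))
t=imaging.get_image("top")
for n,i,b in (("t",t,(250,190,305,265)),("s",d,(262,192,312,247))):
    c=i["img"][b[1]:b[3],b[0]:b[2]]; cv2.imwrite(f"pics/blk_{n}.png",cv2.resize(c,None,fx=6,fy=6))
a=cv2.imread("pics/blk_t.png");b=cv2.imread("pics/blk_s.png");H=max(a.shape[0],b.shape[0])
p=lambda x:cv2.copyMakeBorder(x,0,H-x.shape[0],0,0,cv2.BORDER_CONSTANT)
cv2.imwrite("pics/blk.png",np.hstack([p(a),p(b)]))
E
```

```text
blue [622.  231.8] [183.7 181.6] -86.5
yel [623.2   8.1] [179.8 173.6] 89.3
red [ 629.1 -233.6] [192.  178.1] 87.5
hred [ 462.4 -113.2] [129.9  36.5] -9.8
hdark [ 458.5 -352.4] [147.   52.2] 13.5
kdark [ 467.3 -241.6] [65.2 40.8] 21.9
kwhite [461.5 357.2] [60.8 40.2] -25.5
```

View pics/blk.png

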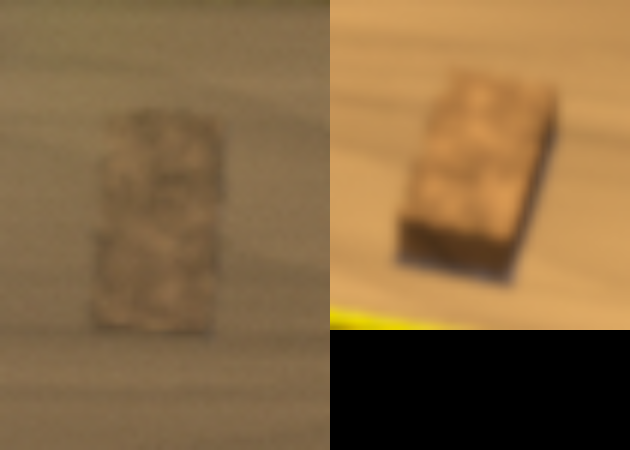

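Both views agree to within a few mm. The block crop shows its top face with corners at about (267,209), (287,209), (286,245) and (265.5,244) in the top view. Next: its pose, and a helper that gives moves in tool axes.

```bash
cat >> h.py <<'E'
def go(x,y,z,a,s=None):
    """cm shift in tool axes + turn about tool z so TCP is at mm x,y,z, tool y along world angle a deg (mod 180)"""
    s=s or ctrl.get_state(); r=R.from_rotvec(s["tool_rot"]); M=r.as_matrix()
    t=r.inv().apply(np.array([x,y,z])-np.array(s["position"])*1000)/10
    cur=np.degrees(np.arctan2(M[1,1],M[0,1])); da=(a-cur+90)%180-90
    print("tool x",M[:2,0].round(3),"y",M[:2,1].round(3),"tilt",M[:2,2].round(3),"shift cm",t.round(2),"turn z rad",round(-np.radians(da),3))
E
python3 - <<'E'
from h import *
d=imaging.get_image("top")
P=np.array([ray(d,q,.03) for q in [(267.2,208.7),(286.7,208.7),(285.8,244.7),(265.5,243.7)]])*1000
print(P.mean(0),P.round())
go(456,-355,100,90)
E
```

```text
[443.74947314   1.39212766  30.        ] [[484.  24.  30.]
 [486. -22.  30.]
 [402. -22.  30.]
 [403.  25.  30.]]
tool x [0.969 0.247] y [ 0.247 -0.969] tilt [-0.     0.001] shift cm [ 35.41 -19.3   12.23] turn z rad 0.25
```

>>> jog_arm --rows "0 0 0 0 0 0.125 -1;0 0 0 0 0 0.125 -1;4.2 -3.9 1 0 0 0 -1;4.2 -3.9 1 0 0 0 -1;4.2 -3.9 1 0 0 0 -1" --force 20

```text
time: 0.92
position: [0.2879, -0.5116, 0.1923]
tool_rot: [3.141, -0.001, 0.0]
ft_force: [0.5, -1.0, -0.3]
grip_width: 0.997
grip_force: 0.0
```

>>> jog_arm --rows "4.2 -3.9 1 0 0 0 -1;4.2 -3.9 1 0 0 0 -1;4.2 -3.9 1 0 0 0 -1;4.2 -3.9 1 0 0 0 -1;0 0 0 0 0 0 -1"

```text
time: 1.55
position: [0.4588, -0.3509, 0.1518]
tool_rot: [-3.138, -0.015, -0.002]
ft_force: [-0.7, -0.2, -0.0]
grip_width: 1.0
grip_force: 0.0
```

```bash
python3 - <<'E'
from h import *
go(455,-356,4,90); 
d=imaging.get_image("top"); cv2.imwrite("pics/t1.png",d["img"])
d=imaging.get_image("scene"); cv2.imwrite("pics/s1.png",cv2.resize(d["img"][130:300,60:300],None,fx=3,fy=3))
E
```

```text
tool x [1.   0.01] y [ 0.01 -1.  ] tilt [0.001 0.003] shift cm [-0.4   0.55 14.78] turn z rad 0.01
```

View pics/s1.png

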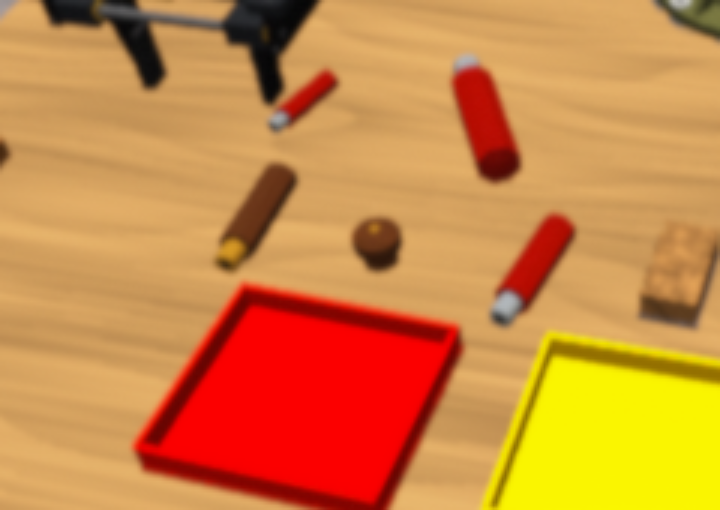

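The scene crop shows the open fingers in the air over the dark handle, well clear of the rest. Going down to grip.

>>> jog_arm --rows "-0.4 0.5 5 0 0 0.01 -1;0 0 5 0 0 0 -1;0 0 3.2 0 0 0 -1;0 0 1.5 0 0 0 -1;0 0 0 0 0 0 1"

```text
time: 2.28
position: [0.4496, -0.3628, 0.0052]
tool_rot: [-3.141, 0.019, 0.002]
ft_force: [-0.3, -0.7, -0.3]
grip_width: 0.949
grip_force: 0.0
```

>>> jog_arm --rows "0 0 0 0 0 0 1;0 0 0 0 0 0 1;0 0 0 0 0 0 1;0 0 0 0 0 0 1;0 0 0 0 0 0 1"

```text
time: 2.9
position: [0.4508, -0.3619, 0.0057]
tool_rot: [3.141, -0.016, 0.0]
ft_force: [0.8, 1.0, -0.0]
grip_width: 0.401
grip_force: 0.3
```

>>> jog_arm --rows "0 0 0 0 0 0 1;0 0 0 0 0 0 1;0 0 -4 0 0 0 1;0 0 -4 0 0 0 1;0 0 0 0 0 0 1"

```text
time: 3.52
position: [0.4529, -0.3637, 0.0891]
tool_rot: [3.137, -0.016, 0.008]
ft_force: [0.1, -0.5, -1.0]
grip_width: 0.319
grip_force: 20.0
```

>>> jog_arm --rows "2.5 -5 0 0 0 0 1;2.5 -5.3 0 0 0 0 1;2.5 -5.6 0 0 0 0 1;2.5 -5.6 0 0 0 0 1;1.5 -5.8 0 0 0 0 1"

```text
time: 4.15
position: [0.5686, -0.0883, 0.0843]
tool_rot: [-3.141, 0.016, 0.002]
ft_force: [-0.3, -0.5, -0.9]
grip_width: 0.318
grip_force: 20.0
```

>>> jog_arm --rows "1.5 -5.8 0 0 0 0 1;1 -5.8 0 0 0 0 1;1 -5.8 0 0 0 0 1;1 -5.8 0 0 0 0 1;0 -4.9 0 0 0 0 1"

```text
time: 4.78
position: [0.6158, 0.1927, 0.0839]
tool_rot: [-3.141, 0.015, 0.003]
ft_force: [1.2, -0.4, -0.7]
grip_width: 0.319
grip_force: 20.0
```

>>> jog_arm --rows "0 0 0 0 0 -0.063 1;0 0 0 0 0 0 1"

```text
time: 5.03
position: [0.6154, 0.1906, 0.0838]
tool_rot: [3.14, 0.084, -0.004]
ft_force: [-0.0, -0.2, -1.9]
grip_width: 0.321
grip_force: 20.0
```

```bash
python3 - <<'E'
from h import *
go(612,191,11,93.6)
E
```

```text
tool x [0.999 0.053] y [ 0.053 -0.999] tilt [-0.002 -0.001] shift cm [-0.32 -0.06  7.28] turn z rad -0.009
```

>>> jog_arm --rows "-0.3 0 4 0 0 0 1;0 0 2.3 0 0 0 1;0 0 1 0 0 0 1;0 0 0 0 0 0 1;0 0 0 0 0 0 -0.15"

```text
time: 5.65
position: [0.6142, 0.1901, 0.0134]
tool_rot: [-3.14, -0.081, -0.003]
ft_force: [-0.3, 0.4, 0.2]
grip_width: 0.371
grip_force: 0.0
```

>>> jog_arm --rows "0 0 0 0 0 0 -0.15;0 0 0 0 0 0 -0.15;0 0 -3 0 0 0 -0.15;0 0 -5 0 0 0 -0.15;0 0 -2 0 0 0 -0.15"

```text
time: 6.28
position: [0.6151, 0.1912, 0.1161]
tool_rot: [-3.139, -0.083, -0.008]
ft_force: [0.9, -0.3, -0.0]
grip_width: 0.573
grip_force: 0.0
```

```bash
python3 - <<'E'
from h import *
go(463,-114,110,80)
E
```

```text
tool x [0.999 0.053] y [ 0.053 -0.999] tilt [0.005 0.001] shift cm [-16.8   29.67   0.49] turn z rad 0.227
```

>>> jog_arm --rows "-2.3 5.3 0 0 0 0 -0.3;-2.3 5.3 0 0 0 0 -0.5;-2.5 5.3 0 0 0 0 -0.5;-2.9 5 0 0 0 0 -0.5;-3.4 4.8 0 0 0 0 -0.5"

```text
time: 6.9
position: [0.492, -0.0753, 0.1123]
tool_rot: [3.14, 0.082, 0.0]
ft_force: [0.1, -0.7, 0.1]
grip_width: 0.751
grip_force: 0.0
```

>>> jog_arm --rows "-3.4 4 0 0 0 0 -0.5;0 0 0 0 0 0.113 -0.5;0 0 0 0 0 0.113 -0.5;0 0 0 0 0 0 -0.5"

```text
time: 7.4
position: [0.4609, -0.1153, 0.1123]
tool_rot: [3.13, -0.27, -0.001]
ft_force: [-0.2, 0.7, 0.1]
grip_width: 0.748
grip_force: 0.0
```

```bash
python3 - <<'E'
from h import *
go(463,-114,4,80)
d=imaging.get_image("top"); cv2.imwrite("pics/t2.png",d["img"])
E
```

```text
tool x [ 0.985 -0.171] y [-0.171 -0.985] tilt [-0. -0.] shift cm [ 0.19 -0.16 10.83] turn z rad 0.002
```

View pics/t2.png

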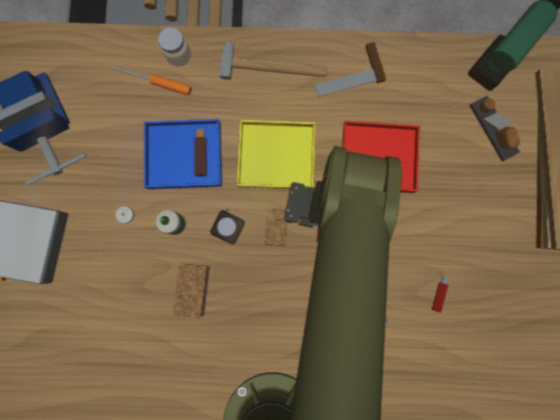

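The top view shows the dark handle flat in the blue tray at (200,153). The arm is over the red handle, so down to grip it.

>>> jog_arm --rows "0.2 -0.1 5 0 0 0 -0.5;0 0 4 0 0 0 -0.5;0 0 1.7 0 0 0 -0.5;0 0 0 0 0 0 1;0 0 0 0 0 0 1"

```text
time: 8.07
position: [0.4648, -0.1148, 0.0069]
tool_rot: [3.129, -0.271, 0.004]
ft_force: [0.4, 1.1, 0.4]
grip_width: 0.601
grip_force: 0.0
```

>>> jog_arm --rows "0 0 0 0 0 0 1;0 0 0 0 0 0 1;0 0 0 0 0 0 1;0 0 0 0 0 0 1;0 0 0 0 0 0 1"

```text
time: 8.7
position: [0.4639, -0.1147, 0.0062]
tool_rot: [3.129, -0.272, 0.001]
ft_force: [-1.4, -0.0, 6.4]
grip_width: 0.321
grip_force: 20.0
```

>>> jog_arm --rows "0 0 -4 0 0 0 1;0 0 -5 0 0 0 1;0 0 0 0 0 -0.118 1;0 0 0 0 0 -0.118 1;0 0 0 0 0 0 1"

```text
time: 9.32
position: [0.463, -0.1145, 0.0952]
tool_rot: [-3.14, -0.097, 0.001]
ft_force: [-0.8, -0.2, -0.1]
grip_width: 0.321
grip_force: 20.0
```

```bash
python3 - <<'E'
from h import *
go(609,267,11,93.6)
E
```

```text
tool x [0.998 0.062] y [ 0.062 -0.998] tilt [-0.001  0.   ] shift cm [ 16.92 -37.18   8.41] turn z rad -0.001
```

>>> jog_arm --rows "3 -5 0 0 0 0 1;3 -5.2 0 0 0 0 1;3 -5.2 0 0 0 0 1;3 -5.2 0 0 0 0 1;2.5 -5.5 0 0 0 0 1"

```text
time: 9.95
position: [0.5926, 0.1561, 0.0949]
tool_rot: [3.14, 0.092, -0.001]
ft_force: [0.5, 0.2, -0.9]
grip_width: 0.322
grip_force: 20.0
```

>>> jog_arm --rows "1.4 -5.5 0 0 0 0 1;1 -5.6 0 0 0 0 1;0 0 4 0 0 0 1;0 0 2 0 0 0 1;0 0 0 0 0 0 1"

```text
time: 10.58
position: [0.6075, 0.2649, 0.0329]
tool_rot: [3.138, 0.094, -0.007]
ft_force: [-0.3, -0.4, -0.4]
grip_width: 0.321
grip_force: 20.0
```

```bash
python3 - <<'E'
from h import *
go(609,267,11.5,93.6)
E
```

```text
tool x [0.998 0.06 ] y [ 0.06  -0.998] tilt [-0.005 -0.003] shift cm [ 0.18 -0.2   2.14] turn z rad -0.003
```

>>> jog_arm --rows "0 0 1.4 0 0 0 1;0 0 0.7 0 0 0 1;0 0 0 0 0 0 1;0 0 0 0 0 0 -0.15;0 0 0 0 0 0 -0.15"

```text
time: 11.2
position: [0.6092, 0.2676, 0.0152]
tool_rot: [-3.14, -0.099, -0.002]
ft_force: [0.4, 0.6, 0.6]
grip_width: 0.471
grip_force: 0.0
```

>>> jog_arm --rows "0 0 0 0 0 0 -0.15;0 0 -3 0 0 0 -0.15;0 0 -5 0 0 0 -0.15;0 0 -3 0 0 0 -0.15;0 0 0 0 0 0 -0.5"

```text
time: 11.82
position: [0.6105, 0.2685, 0.128]
tool_rot: [-3.138, -0.099, -0.009]
ft_force: [1.0, -0.0, 0.5]
grip_width: 0.626
grip_force: 0.0
```

```bash
python3 - <<'E'
from h import *
s=ctrl.get_state(); print(s["joint_positions"].round(2))
go(462,359,120,0)
E
```

```text
[ 0.01  0.48 -0.61  1.51  0.29  1.24 -2.16]
tool x [0.998 0.063] y [ 0.063 -0.998] tilt [0.006 0.002] shift cm [-14.26  -9.96   0.74] turn z rad -1.508
```

>>> jog_arm --rows "0 0 0 0 0 -0.168 -0.5;0 0 0 0 0 -0.168 -0.5;0 0 0 0 0 -0.168 -0.5;0 0 0 0 0 -0.168 -0.5;0 0 0 0 0 -0.168 -0.5"

```text
time: 12.45
position: [0.608, 0.2669, 0.1228]
tool_rot: [-2.823, -1.378, 0.004]
ft_force: [0.5, -0.3, -0.4]
grip_width: 0.748
grip_force: 0.0
```

>>> jog_arm --rows "0 0 0 0 0 -0.168 -0.5;0 0 0 0 0 -0.168 -0.5;0 0 0 0 0 -0.168 -0.5;0 0 0 0 0 -0.164 -0.5;0 0 0 0 0 0 -0.5"

```text
time: 13.08
position: [0.6081, 0.2669, 0.123]
tool_rot: [-2.222, -2.219, 0.003]
ft_force: [0.3, 0.7, 0.3]
grip_width: 0.747
grip_force: 0.0
```

```bash
python3 - <<'E'
from h import *
s=ctrl.get_state(); print(s["joint_positions"].round(2),s["position"])
go(462,359,120,0)
d=imaging.get_image("top"); print(rect(d,(108,200,142,233),.024,25))
E
```

```text
[ 0.19  0.57 -0.89  1.51  0.45  1.28 -0.76] [0.60805138 0.26694559 0.1229667 ]
tool x [0.002 1.   ] y [ 1.    -0.002] tilt [-0.002 -0.   ] shift cm [  9.18 -14.62   0.33] turn z rad -0.002
(array([462.9, 358.8]), array([40. , 38.3]), -70.5)
```

>>> jog_arm --rows "3.1 -4.9 0 0 0 0 -0.5;3.1 -4.9 0 0 0 0 -0.5;3 -4.8 0 0 0 0 -0.5;0 0 3 0 0 0 -0.5;0 0 0 0 0 0 -0.5"

```text
time: 13.75
position: [0.4612, 0.358, 0.0926]
tool_rot: [2.222, 2.22, -0.007]
ft_force: [0.2, -0.6, 0.0]
grip_width: 0.752
grip_force: 0.0
```

```bash
python3 - <<'E'
from h import *
go(462,359,6,0)
d=imaging.get_image("scene"); cv2.imwrite("pics/s3.png",cv2.resize(d["img"][120:340,320:540],None,fx=2.5,fy=2.5))
E
```

```text
tool x [0.001 1.   ] y [ 1.    -0.001] tilt [-0.003 -0.003] shift cm [0.13 0.1  8.66] turn z rad -0.001
```

View pics/s3.png

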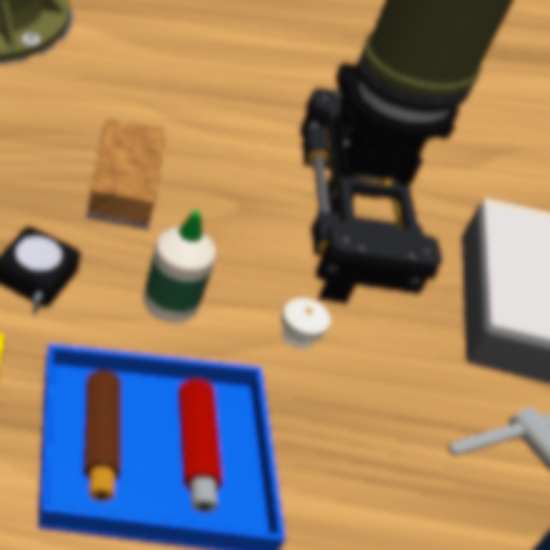

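Both handles lie flat in the blue tray. The gripper is above the white knob and clear of the glue and the white box.

>>> jog_arm --rows "0.1 0.1 4 0 0 0 -0.5;0 0 3.5 0 0 0 -0.5;0 0 1.1 0 0 0 -0.5;0 0 0 0 0 0 -0.5;0 0 0 0 0 0 1" --force 15

```text
time: 14.42
position: [0.4649, 0.3612, 0.0102]
tool_rot: [2.222, 2.22, 0.004]
ft_force: [0.0, -0.9, -1.0]
grip_width: 0.7
grip_force: 0.0
```

>>> jog_arm --rows "0 0 0 0 0 0 1;0 0 0 0 0 0 1;0 0 0 0 0 0 1;0 0 0 0 0 0 1;0 0 0 0 0 0 1"

```text
time: 15.05
position: [0.464, 0.3605, 0.0091]
tool_rot: [2.221, 2.221, 0.001]
ft_force: [-1.2, 0.5, 6.5]
grip_width: 0.448
grip_force: 15.0
```

>>> jog_arm --rows "0 0 -4 0 0 0 1;0 0 -5 0 0 0 1;0 0 -3 0 0 0 1;0 0 0 0 0 0 1"

```text
time: 15.55
position: [0.4648, 0.3614, 0.1306]
tool_rot: [2.221, 2.221, 0.006]
ft_force: [0.2, 0.5, -1.1]
grip_width: 0.448
grip_force: 15.0
```

```bash
python3 - <<'E'
from h import *
s=ctrl.get_state(); print(s["joint_positions"].round(2),s["position"])
go(616,-202,110,0)
E
```

```text
[ 0.1   0.42 -0.99  1.7   0.37  1.22 -0.98] [0.46479984 0.36144907 0.13061161]
tool x [0. 1.] y [ 1. -0.] tilt [0.004 0.002] shift cm [-56.35  15.12   2.  ] turn z rad -0.0
```

>>> jog_arm --rows "-2 5.5 0 0 0 0 1;-3 5 0 0 0 0 1;-5.5 2.5 0 0 0 0 1;-5.5 2 0 0 0 0 1;-5.9 0.4 0 0 0 0 1"

```text
time: 16.18
position: [0.6178, 0.139, 0.1261]
tool_rot: [-2.221, -2.219, 0.003]
ft_force: [0.4, -0.5, -0.2]
grip_width: 0.449
grip_force: 15.0
```

>>> jog_arm --rows "-5.7 0 0 0 0 0 1;-5.7 0 0 0 0 0 1;-5.7 0 0 0 0 0 1;-5.7 0 0 0 0 0 1;-5.7 0 0 0 0 0 1"

```text
time: 16.8
position: [0.6164, -0.1456, 0.1265]
tool_rot: [-2.22, -2.22, 0.002]
ft_force: [0.7, -0.5, 0.5]
grip_width: 0.45
grip_force: 15.0
```

>>> jog_arm --rows "-5.7 0 0 0 0 0 1;0 0 3 0 0 0 1;0 0 3 0 0 0 1;0 0 0 0 0 0 1"

```text
time: 17.3
position: [0.6145, -0.2002, 0.0641]
tool_rot: [-2.216, -2.217, 0.005]
ft_force: [-0.0, 0.3, -0.3]
grip_width: 0.446
grip_force: 15.0
```

```bash
python3 - <<'E'
from h import *
s=ctrl.get_state(); print(s["joint_positions"].round(2),s["position"])
go(619,-199,14,0)
d=imaging.get_image("scene"); cv2.imwrite("pics/s4.png",cv2.resize(d["img"][110:310,80:300],None,fx=2.5,fy=2.5))
E
```

```text
[ 0.88  0.57 -0.8   1.6   0.43  1.16 -0.03] [ 0.61448579 -0.20016392  0.06413237]
tool x [-0.  1.] y [1. 0.] tilt [-0.007  0.003] shift cm [0.1  0.49 5.01] turn z rad 0.0
```

View pics/s4.png

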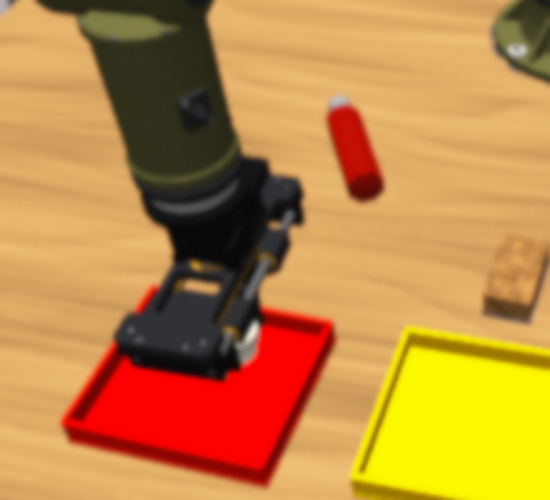

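The knob hangs upright between the fingers over the right-hand part of the red tray. Lowering and releasing it.

>>> jog_arm --rows "0.1 0.4 3 0 0 0 1;0 0 1.5 0 0 0 1;0 0 0.3 0 0 0 1;0 0 0 0 0 0 1"

```text
time: 17.85
position: [0.6221, -0.1997, 0.0213]
tool_rot: [2.221, 2.221, 0.0]
ft_force: [0.4, -1.0, -0.4]
grip_width: 0.448
grip_force: 15.0
```

>>> jog_arm --rows "0 0 0.2 0 0 0 1;0 0 0 0 0 0 1"

```text
time: 18.1
position: [0.622, -0.1998, 0.0191]
tool_rot: [2.221, 2.221, 0.0]
ft_force: [0.7, -0.2, -0.7]
grip_width: 0.448
grip_force: 15.0
```

>>> jog_arm --rows "0 0 0.4 0 0 0 1;0 0 0 0 0 0 1"

```text
time: 18.35
position: [0.6216, -0.1997, 0.0143]
tool_rot: [-2.221, -2.221, 0.0]
ft_force: [-0.0, -0.5, 0.2]
grip_width: 0.449
grip_force: 15.0
```

>>> jog_arm --rows "0 0 0 0 0 0 -0.3;0 0 0 0 0 0 -0.3;0 0 0 0 0 0 -0.3;0 0 -4 0 0 0 -0.3;0 0 -5 0 0 0 -0.5"

```text
time: 18.98
position: [0.6207, -0.1995, 0.1044]
tool_rot: [-2.219, -2.22, 0.002]
ft_force: [0.3, -0.3, 0.6]
grip_width: 0.697
grip_force: 0.0
```

```bash
python3 - <<'E'
from h import *
go(467,-242,110,0)
E
```

```text
tool x [-0.  1.] y [1. 0.] tilt [-0.002  0.001] shift cm [ -4.25 -15.38  -0.53] turn z rad 0.0
```

>>> jog_arm --rows "-1.4 -5.1 0 0 0 0 -0.5;-1.4 -5.1 0 0 0 0 -0.5;-1.4 -5.2 0 0 0 0 -0.5;0 0 2 0 0 0 -0.5;0 0 0 0 0 0 -0.5"

```text
time: 19.6
position: [0.4671, -0.2412, 0.0836]
tool_rot: [-2.221, -2.22, 0.0]
ft_force: [1.5, 0.8, -0.3]
grip_width: 0.749
grip_force: 0.0
```

```bash
python3 - <<'E'
from h import *
go(467,-242,6,0)
d=imaging.get_image("scene"); cv2.imwrite("pics/s5.png",cv2.resize(d["img"][110:310,80:300],None,fx=2.5,fy=2.5))
E
```

```text
tool x [0. 1.] y [ 1. -0.] tilt [-0.001  0.001] shift cm [-0.08  0.01  7.76] turn z rad -0.0
```

View pics/s5.png

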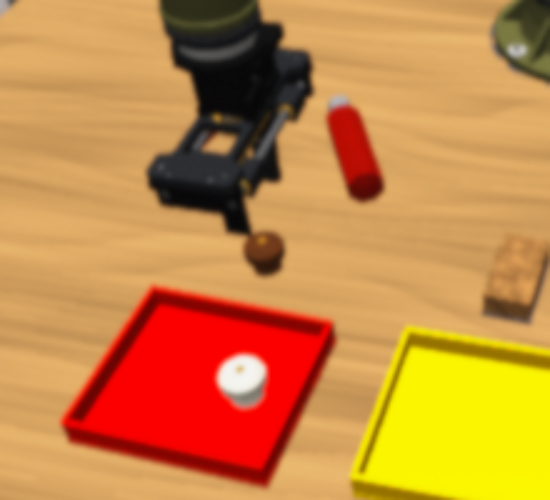

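The white knob stands upright in the red tray at about (242,380) in the crop. The gripper is over the dark knob, so down to grip it.

>>> jog_arm --rows "-0.1 0 4 0 0 0 -0.5;0 0 2.6 0 0 0 -0.5;0 0 1.1 0 0 0 -0.5;0 0 0 0 0 0 -0.5;0 0 0 0 0 0 1"

```text
time: 20.27
position: [0.4691, -0.2426, 0.0086]
tool_rot: [2.219, 2.221, 0.001]
ft_force: [-0.2, -0.3, 0.2]
grip_width: 0.696
grip_force: 0.0
```

>>> jog_arm --rows "0 0 0 0 0 0 1;0 0 0 0 0 0 1;0 0 0 0 0 0 1;0 0 0 0 0 0 1;0 0 0 0 0 0 1"

```text
time: 20.9
position: [0.4679, -0.2431, 0.008]
tool_rot: [2.221, 2.221, -0.001]
ft_force: [-2.0, 0.4, 5.5]
grip_width: 0.448
grip_force: 15.0
```

>>> jog_arm --rows "0 0 -4 0 0 0 1;0 0 -4 0 0 0 1;0 0 0 0 0 0 1"

```text
time: 21.28
position: [0.4699, -0.2436, 0.0902]
tool_rot: [2.217, 2.217, 0.001]
ft_force: [-0.5, -0.2, 0.3]
grip_width: 0.45
grip_force: 15.0
```

```bash
python3 - <<'E'
from h import *
go(615,-275,14,0)
E
```

```text
tool x [0. 1.] y [ 1. -0.] tilt [ 0.005 -0.004] shift cm [-3.11 14.48  7.7 ] turn z rad -0.0
```

>>> jog_arm --rows "-1 4.9 0 0 0 0 1;-1 4.9 0 0 0 0 1;-1.1 4.7 0 0 0 0 1;0 0 3.5 0 0 0 1;0 0 2.5 0 0 0 1"

```text
time: 21.9
position: [0.6119, -0.2727, 0.0238]
tool_rot: [-2.218, -2.22, 0.001]
ft_force: [-0.9, -0.6, -0.7]
grip_width: 0.448
grip_force: 15.0
```

>>> jog_arm --rows "0 0 1 0 0 0 1;0 0 0 0 0 0 1;0 0 0 0 0 0 1"

```text
time: 22.28
position: [0.6134, -0.2739, 0.0186]
tool_rot: [2.22, 2.22, 0.001]
ft_force: [-0.0, 0.1, 0.0]
grip_width: 0.448
grip_force: 15.0
```

>>> jog_arm --rows "0 0 0.5 0 0 0 1;0 0 0 0 0 0 1"

```text
time: 22.52
position: [0.6132, -0.274, 0.0131]
tool_rot: [2.221, 2.22, 0.0]
ft_force: [0.1, 0.2, 0.8]
grip_width: 0.452
grip_force: 15.0
```

>>> jog_arm --rows "0 0 0 0 0 0 -0.3;0 0 0 0 0 0 -0.3;0 0 0 0 0 0 -0.3;0 0 -4 0 0 0 -0.3;0 0 -5 0 0 0 -0.5"

```text
time: 23.15
position: [0.6116, -0.2734, 0.1021]
tool_rot: [-2.219, -2.22, 0.001]
ft_force: [0.5, -0.0, 0.3]
grip_width: 0.7
grip_force: 0.0
```

```bash
python3 - <<'E'
from h import *
print(ctrl.get_state()["joint_positions"].round(2))
go(530,1,110,91)
d=imaging.get_image("scene"); cv2.imwrite("pics/s6.png",d["img"])
E
```

```text
[ 0.97  0.58 -0.82  1.51  0.43  1.24  0.09]
tool x [-0.  1.] y [1. 0.] tilt [-0.003  0.001] shift cm [27.44 -8.16 -0.72] turn z rad 1.554
```

View pics/s6.png

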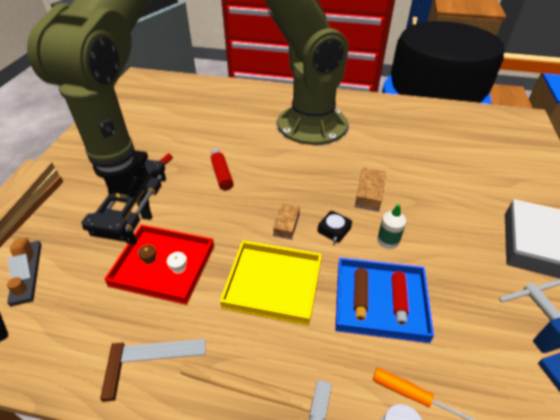

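Both knobs stand in the red tray at (148,254) and (177,262). The block remains.

>>> jog_arm --rows "5.5 -1.6 0 0 0 0 -0.5;5.5 -1.6 0 0 0 0 -0.5;5.5 -1.6 0 0 0 0 -0.5;5.5 -1.6 0 0 0 0 -0.5;5.4 -1.6 0 0 0 0 -0.5"

```text
time: 23.82
position: [0.5321, 0.0021, 0.1026]
tool_rot: [2.221, 2.221, 0.0]
ft_force: [0.8, 0.5, 0.6]
grip_width: 0.749
grip_force: 0.0
```

>>> jog_arm --rows "0 0 0 0 0 0.174 -0.6;0 0 0 0 0 0.174 -0.6;0 0 0 0 0 0.174 -0.6;0 0 0 0 0 0.174 -0.6;0 0 0 0 0 0.174 -0.6"

```text
time: 24.45
position: [0.5327, 0.0005, 0.1025]
tool_rot: [2.953, 1.07, 0.0]
ft_force: [-1.3, 0.4, 0.7]
grip_width: 0.8
grip_force: 0.0
```

>>> jog_arm --rows "0 0 0 0 0 0.174 -0.6;0 0 0 0 0 0.174 -0.6;0 0 0 0 0 0.174 -0.6;0 0 0 0 0 0.178 -0.6;0 0 0 0 0 0 -0.6"

```text
time: 25.08
position: [0.5327, 0.0005, 0.1026]
tool_rot: [3.141, 0.005, 0.0]
ft_force: [-0.2, -0.2, 0.4]
grip_width: 0.797
grip_force: 0.0
```

```bash
python3 - <<'E'
from h import *
print(ctrl.get_state()["joint_positions"].round(2))
go(448,1,80,90)
E
```

```text
[ 0.61  0.24 -0.74  1.87  0.18  1.1  -1.76]
tool x [1.    0.003] y [ 0.003 -1.   ] tilt [ 0. -0.] shift cm [-8.47 -0.08  2.25] turn z rad 0.003
```

>>> jog_arm --rows "-4.3 0 0 0 0 0 -0.6;-4.2 0 0 0 0 0 -0.6;0 0 2 0 0 0 -0.6;0 0 0 0 0 0 -0.6"

```text
time: 25.58
position: [0.4465, 0.0001, 0.0818]
tool_rot: [3.141, 0.006, -0.003]
ft_force: [-0.1, -0.3, 0.0]
grip_width: 0.8
grip_force: 0.0
```

```bash
python3 - <<'E'
from h import *
print(ctrl.get_state()["joint_positions"].round(2))
go(448,1,6,90)
d=imaging.get_image("scene"); cv2.imwrite("pics/s7.png",cv2.resize(d["img"][130:330,210:430],None,fx=2.5,fy=2.5))
E
```

```text
[ 0.7   0.05 -0.77  2.08  0.04  1.03 -1.66]
tool x [1.    0.004] y [ 0.004 -1.   ] tilt [-0.002 -0.001] shift cm [ 0.17 -0.09  7.58] turn z rad 0.004
```

View pics/s7.png

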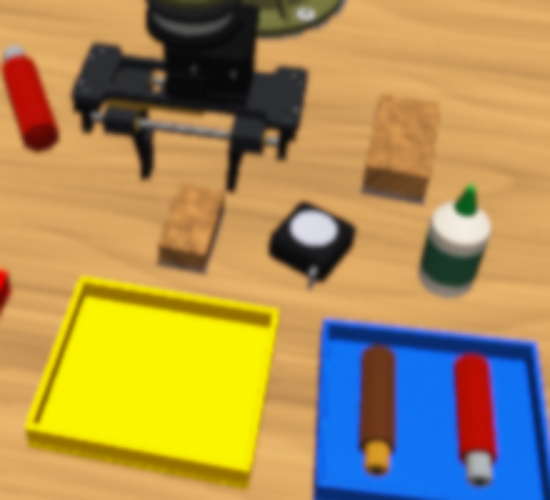

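The fingers are above the block and will come down between it and the tape measure. Descending.

>>> jog_arm --rows "0.1 -0.1 4 0 0 0 -0.6;0 0 2.4 0 0 0 -0.6;0 0 1.1 0 0 0 -0.6;0 0 0 0 0 0 -0.6;0 0 0 0 0 0 1"

```text
time: 26.25
position: [0.4498, 0.0013, 0.0085]
tool_rot: [3.141, 0.002, 0.003]
ft_force: [-0.0, 1.1, -0.1]
grip_width: 0.749
grip_force: 0.0
```

>>> jog_arm --rows "0 0 0 0 0 0 1;0 0 0 0 0 0 1;0 0 0 0 0 0 1;0 0 0 0 0 0 1;0 0 0 0 0 0 1"

```text
time: 26.88
position: [0.4492, 0.0012, 0.0081]
tool_rot: [3.141, 0.001, 0.001]
ft_force: [-0.7, -0.3, 5.2]
grip_width: 0.534
grip_force: 14.8
```

>>> jog_arm --rows "0 0 -4 0 0 0 1;0 0 -5 0 0 0 1;0 0 0 0 0 0 1"

```text
time: 27.25
position: [0.4517, 0.001, 0.1008]
tool_rot: [3.139, 0.001, 0.011]
ft_force: [0.2, 0.1, -0.4]
grip_width: 0.529
grip_force: 14.8
```

```bash
python3 - <<'E'
from h import *
go(618,7,14,90)
E
```

```text
tool x [1.    0.001] y [ 0.001 -1.   ] tilt [ 0.007 -0.002] shift cm [16.57 -0.61  8.79] turn z rad 0.001
```

Width 46 mm, so the block is held.

>>> jog_arm --rows "5.5 -0.2 0 0 0 0 1;5.5 -0.2 0 0 0 0 1;5.5 -0.2 0 0 0 0 1;0 0 4 0 0 0 1;0 0 3 0 0 0 1"

```text
time: 27.88
position: [0.6125, 0.0077, 0.0239]
tool_rot: [-3.141, -0.002, 0.006]
ft_force: [-1.0, -0.5, -1.0]
grip_width: 0.535
grip_force: 14.8
```

>>> jog_arm --rows "0 0 1 0 0 0 1;0 0 0 0 0 0 1;0 0 0 0 0 0 1"

```text
time: 28.25
position: [0.6146, 0.0075, 0.0188]
tool_rot: [3.141, 0.001, 0.003]
ft_force: [-1.4, -0.9, -0.6]
grip_width: 0.534
grip_force: 14.8
```

>>> jog_arm --rows "0 0 0.5 0 0 0 1;0 0 0 0 0 0 1"

```text
time: 28.5
position: [0.6143, 0.0073, 0.0132]
tool_rot: [3.141, 0.001, 0.002]
ft_force: [0.1, -0.4, 0.1]
grip_width: 0.536
grip_force: 14.8
```

>>> jog_arm --rows "0 0 0 0 0 0 -0.6;0 0 0 0 0 0 -0.6;0 0 0 0 0 0 -0.6;0 0 0 0 0 0 -0.6;0 0 -4 0 0 0 -0.6"

```text
time: 29.12
position: [0.6109, 0.007, 0.0498]
tool_rot: [-3.141, -0.001, 0.011]
ft_force: [0.7, 0.0, 0.6]
grip_width: 0.793
grip_force: 0.0
```

>>> jog_arm --rows "0 0 -5 0 0 0 -0.6;0 0 -5 0 0 0 -0.6;0 0 -5 0 0 0 -0.6;-5 0 0 0 0 0 -0.6;-5 0 0 0 0 0 -0.6"

```text
time: 29.75
position: [0.5131, 0.0079, 0.203]
tool_rot: [-3.141, -0.002, -0.001]
ft_force: [-0.4, -0.0, 0.5]
grip_width: 0.797
grip_force: 0.0
```

>>> jog_arm --rows "0 0 0 0 0 0 -0.6;0 0 0 0 0 0 -0.6;0 0 0 0 0 0 -0.6"

```text
time: 30.12
position: [0.5149, 0.0074, 0.2027]
tool_rot: [-3.14, -0.001, -0.001]
ft_force: [-0.1, 0.1, -0.2]
grip_width: 0.802
grip_force: 0.0
```

```bash
python3 - <<'E'
from h import *
d=imaging.get_image("scene"); cv2.imwrite("pics/s8.png",d["img"])
E
```

```text
(no output)
```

View pics/s8.png

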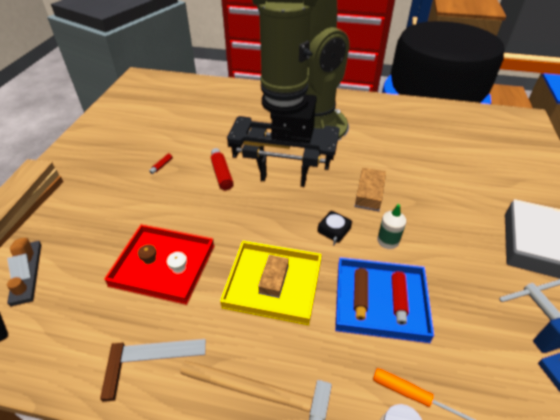

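The block lies flat in the yellow tray at (273,275), the knobs stand in the red tray and both handles lie in the blue one. The tape measure and glue are where they were, and the arm is clear.

```bash
python3 -c "
from bench import ticket; print(ticket.close_job())"
```

```text
the job is handed in; nothing more can be done
None
```

All five pieces are in their trays (handles flat in blue, knobs upright in red, block flat in yellow), the tape measure and glue were left alone, and the job was handed in at about 30 s; the hand-in returned no verdict.

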